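# Hold the test probe on the contact of the grey cell

### The arm

A 6-joint arm with a two-finger parallel gripper is mounted at the origin on a cart in front of the work surface, level with it; the furniture and walls round the work are solid. World frame = base frame: x ahead of the robot, y to its left, z up, the work surface at z = 0. Lengths are in m, angles in rad, forces in N, time in s.
With the tool pointing down it reaches from about 0.375 to 0.9 m from the base axis. Payload 3.1 kg.
Tool frame: the origin (TCP) lies at the centre of the arm's flange, where the gripper is bolted on; the fingertips stand robot.tip_extent ahead of it and the grasp point (between the pads) lies 164 mm ahead of it (robot.tip_extent is the distance from the TCP to the fingertips, in m); z points along the fingers, y is the line along which they close (so a half turn about z gives the same grasp; the last joint's range is limited). The gripper opens to 87 mm and grips with 3 to 60 N. Pads are 19 mm wide; open, the fingers measure 117 mm over their backs; the gripper's body (75 mm by 190 mm) begins 51 mm behind the grasp point.
Start: joints at [1.073, 0.527, 1.433, -0, 1.181, -0.178], TCP at [0.196, 0.593, 0.405] pointing down, gripper open.
Joint ranges: [-3.08, 3.08], [-0.75, 2.2], [0.22, 2.44], [-1.43, 4.57], [0, 2.65], [-2.85, 2.85]. Speed limits (rad/s): [2.79, 2.79, 3.14, 3.14, 3.14, 3.14].

### API

Orientations are given as a unit quaternion [x, y, z, w].
In Python, from rig import get_obs, camera, hand_in, cut_out, robot gives the robot as it stands.
- The arm moves only by the tool step_arm, never from a script. Its argument "rows" is a list of rows, each a list of 6 numbers: the shift along the world's x, y, z in m, then the turn, a rotation vector about the world's x, y, z in degrees. A call has 1 to 12 rows; each row shifts and turns the commanded pose from where the row before left it; what a row does not reach is not made up. A row lasts 1/8 s, in which the tool goes at most 62.5 mm and 10.7 degrees, less where a joint would pass 70% of its speed; a pose out of reach is approached as far as the arm can. A call is refused whole if a number of a shift passes 0.0625 or a number of a turn 10.7, either way. A call with a gripper value outside its range is refused whole. "jaw" is the finger opening in m, from 0 to 0.087, set as the call begins (left out, the last holds). The fingers move at their own pace and stop on an object; "squeeze" is the grip in N (left out, the last holds). Time passes only in rows, so rows that do not move let the fingers close. It gives the time, the measured TCP pose, the force, the opening and the grip force at its end, in the units of the state.
- get_obs(): the state, without advancing time (a new reading comes with each control period).
- camera(name): name is "side" or "top"; returns a dict with "pixels" (420x560x3 uint8, blue, green, red), "depth" (420x560 float32, m along the optical axis (not along the pixel's ray), 0 where there is no reading), "fov_y" (degrees; the focal length in pixels is half the picture's height over the tangent of half this angle, whatever the lens; pixels are square), "cx", "cy" (the principal point, pixels), "k1" (the pictures are not rectified: a ray, as slopes to the right and down, at radius r is drawn at 1 + k1 r^2 times it, then the intrinsics apply), "extrinsics" (4x4, takes a point from camera to world coordinates). Camera axes: x right, y up, looking along -z (the intrinsics and any distortion apply to the point x, -y, -z); pixel columns grow to the right and rows downward; lengths in m; the calibration is good to about 2 mm. A picture is of the moment at which its call begins.
- hand_in(): hands the job in; it is judged then, once.
Trained networks look in the newest picture that a camera, given by its name, has taken for a name from the list of things; names that differ only in an ending like _2 or _b are one class to them, and where a whole thing is asked for, a point or a joint stands for the part that bears it (a point fixed in the world has none). Each returns a list of dicts, best first, with "confidence" (0 to 1); they miss things now and then, are a little off and sometimes report something else, mostly with a low value. They report only what shows in the picture. A call takes as long as a camera call.
- cut_out(label, camera): "region" (420x560 bool, what is visible of it) and "extent" ([centre column, centre row, width, height] in pixels, round what is visible of it).
The state is a dict: "time": time; "q": joint angles; "joint_velocities": joint speeds; "joint_torque": joint torques, N m; "position": TCP position; "tool_rot": TCP orientation; "ft_force": force on the tool from outside, world axes, zero at the start; "moment": the same for the moment, N m; "grip_width": finger opening in m; "grip_force": force on a finger pad.
Only numpy, scipy, OpenCV 4.12 (cv2) and the standard library are available. Lean on these libraries where they do the work, as an engineer would, in place of code of your own. Each camera call takes 0.05 s, during which the arm holds its last target. There are 200 camera calls.

### The job

Two cells lie in the bays of the sloping cell tester, in either order: take the red test probe out of its stand and put its metal tip on the middle of the round brass contact straight behind the dark grey cell. Hold the probe there square to the sloping panel, pressing gently so that the sprung contact goes in about halfway and not to its stop, and finish while still holding it so. Do not press the other contact, and leave the cells and the other things on the bench where they are.

Things in the scene. Friction and masses are not known exactly. Their poses are not given: they have to be found in the camera images.
- tester: Fixed grey cell tester 130 x 180 x 52 mm. Origin: middle of its underside; x to its high rear, y to its left; yaw within 0.3 rad. Front: ledge 12 mm high with two white bays (centres x -38, y +-45; walls to z 22), a cell along y in each. Behind: panel rising to the rear at 20 degrees (normal leans to -x), with a sprung brass contact straight behind each bay at x 25, y +-45, z 37 (panel face).
- contact_left_face (a point): Centre (red dot) of the flat face of the left (+y of the tester) contact, a brass plunger 20 mm across, standing 10 mm proud of the panel at rest. z of this frame = normal of the panel, outward; x up the slope, y to the tester's left. Moves with the plunger.
- contact_right_face (a point): The same for the right (-y) contact.
- contact_left (a joint): How far the left contact is pressed into the panel, along the panel's normal: 0 at rest, 0.008 m at its stop; spring: 0.5 N at the start, 0.5 N more per mm (4.5 N at the stop).
- contact_right (a joint): The same for the right contact.
- cell_grey: Loose dark grey cell with a gold end band, 14 mm thick, 50 mm long along its y. Origin under its middle. Lies in one of the two bays; this is the one to test.
- cell_brown: Loose brown-gold cell with a lighter gold band, the same size. Lies in the other bay.
- probe_stand: Fixed stand: grey block 50 x 50 mm, top 50 mm over the bench, on a dark foot plate 90 x 90 x 6 mm; in its middle an upright round hole, 13 mm wide, through the block. Origin: middle of the underside.
- probe: Loose test probe, about 60 g, 113 mm long, upright in the stand. From the tip: pointed brass shank 9 mm thick to 42 mm, black round collar 28 mm across to 47 mm (rests on the stand, so the shank is 42 mm deep in the hole), red square handle 18 x 18 mm to 110 mm. Origin: at the tip; z along the probe from tip to handle; x and y square to the handle's flats.
- probe_tip (a point): The point of the probe (its origin).
- probe_grip (a point): On the probe's axis in the handle, 88 mm from the tip: the place to grip, across two flats.
- multimeter: Bystander, loose: yellow and black multimeter, 150 x 80 x 47 mm. Origin: middle of the underside.
- flux_bottle: Bystander, loose: small bottle with a black dropper cap, 33 mm across, 102 mm high. Origin: middle of the underside.
- solder_spool: Bystander, loose: blue spool of solder, 56 mm across, 42 mm high. Origin: middle of the underside.
- side_cutters: Bystander, loose: side cutters with blue handles, 53 x 131 x 13 mm. Origin: middle of the underside.

How it is judged:
By the outcome, as a careful person would: the job done as asked, in the order asked, and still so for the second after the job is handed in, while the arm keeps its last pose, push and grip.
It also fails if it takes over 42 s, if anything falls off the work surface, if the arm or the gripper's body presses on something with over 40 N, if the wrist force passes 120 N, or if a joint passes its speed limit or range.

## Working session

There is one attempt and no reset: what is moved stays moved. The work goes in short steps, Python scripts to look and compute and a tool call to move; the robot and the scene stay as the last step left them, time stands still between calls to the robot, and variables do not carry over. Pictures are saved under pics/ and viewed, at most 10 in all, crops included, and the job is handed in when it is done.

Besides the shell and the picture viewer there is one more tool, called as name([rows], argument=value, ...), one row to a line, values as JSON. step_arm: Moves the arm, as the interface text tells. Its arguments: {"type":"object","properties":{"rows":{"type":"array"},"jaw":{"type":"number"},"squeeze":{"type":"number"}},"required":["rows"]}

```bash
mkdir -p pics; cat > h.py <<'E'
import numpy as np, cv2
from rig import get_obs, camera, hand_in, cut_out, robot
def K(c):
    h=c["pixels"].shape[0]; f=h/2/np.tan(np.radians(c["fov_y"])/2); return f
def ray(c,u,v):
    f=K(c); d=np.array([(np.asarray(u,float)-c["cx"])/f,(np.asarray(v,float)-c["cy"])/f]); s=d.copy()
    for _ in range(20): s=d/(1+c["k1"]*(s**2).sum(0))
    return s
def world(c,u,v,dep):
    s=ray(c,u,v); p=np.stack([s[0]*dep,-s[1]*dep,-dep*np.ones_like(s[0])],-1)
    E=np.array(c["extrinsics"]); return p@E[:3,:3].T+E[:3,3]
def cloud(c):
    h,w=c["depth"].shape; v,u=np.mgrid[:h,:w]; return world(c,u,v,c["depth"])
def line(c,u,v):
    E=np.array(c["extrinsics"]); o=E[:3,3]; d=world(c,u,v,1.0)-o; return o,d/np.linalg.norm(d)
def tri(c1,p1,c2,p2):
    (o1,d1),(o2,d2)=line(c1,*p1),line(c2,*p2)
    t=np.linalg.lstsq(np.stack([d1,-d2],1),o2-o1,rcond=None)[0]
    a,b=o1+t[0]*d1,o2+t[1]*d2; return (a+b)/2,np.linalg.norm(a-b)
def proj(c,P):
    E=np.array(c["extrinsics"]); q=(np.asarray(P)-E[:3,3])@E[:3,:3]; s=np.stack([q[...,0],-q[...,1]],-1)/-q[...,2:]
    s=s*(1+c["k1"]*(s**2).sum(-1,keepdims=True)); return s*K(c)+[c["cx"],c["cy"]]
E
cat > a.py <<'E'
from h import *
import pickle
np.set_printoptions(precision=4,suppress=True)
o=get_obs(); print(o["time"],o["position"],o["tool_rot"],o["grip_width"],o["ft_force"],robot.tip_extent)
C={}
for n in("top","side"):
    c=camera(n);C[n]=c;cv2.imwrite(f"pics/{n}0.png",c["pixels"]);P=cloud(c)
    print(n,c["fov_y"],c["k1"],np.array(c["extrinsics"])[:3,3])
    for l in("tester","contact_left_face","cell_grey","cell_brown","probe_stand","probe","multimeter","flux_bottle","solder_spool","side_cutters"):
        for r in cut_out(l,n)[:2]:
            m=r["region"]&(c["depth"]>0); q=P[m]
            print(l,round(r["confidence"],2),np.round(r["extent"]),np.median(q,0) if len(q) else None,np.percentile(q,98,axis=0) if len(q) else None)
pickle.dump(C,open("c0.pkl","wb"))
E
python3 a.py
```

```text
0.0 [0.1957 0.5932 0.4038] [ 0.1587  0.9873 -0.001  -0.0004] 0.08690434536632695 [-0.0487  0.1102  0.8477] 0.1822
top 48.01826555263786 -0.041114692406798825 [0.3652 0.0009 1.5072]
tester 0.95 [309. 237.  68.  54.] [ 0.5339 -0.1036  0.0306] [ 0.6013 -0.0145  0.0525]
contact_left_face 0.25 [202. 241.  33.  32.] [0.5105 0.2318 0.0076] [0.5649 0.2876 0.0546]
cell_grey 0.43 [295. 249.  14.   5.] [ 0.4997 -0.0521  0.0257] [ 0.5095 -0.0306  0.0311]
cell_grey 0.26 [202. 241.  31.  30.] [0.5102 0.2317 0.0077] [0.5624 0.2865 0.0546]
cell_brown 0.65 [321. 256.  14.   8.] [ 0.4807 -0.14    0.0246] [ 0.4904 -0.1163  0.0335]
probe_stand 0.97 [202. 244.  35.  34.] [0.5118 0.2321 0.0076] [0.5637 0.2862 0.0575]
probe_stand 0.18 [389. 262.  41.  50.] [ 0.4577 -0.3547  0.0368] [ 0.5253 -0.3104  0.0465]
probe 0.39 [199. 242.  12.   6.] [0.5137 0.2341 0.0975] [0.5271 0.2483 0.1231]
multimeter 0.78 [390. 259.  43.  52.] [ 0.4552 -0.3531  0.037 ] [ 0.5246 -0.3114  0.0466]
flux_bottle 0.66 [212. 197.  15.  12.] [0.6515 0.207  0.0602] [0.6709 0.2275 0.0987]
solder_spool 0.61 [176. 201.  25.  23.] [0.6438 0.
[... 807 characters left out ...]
55   0.0494]
probe_stand 0.94 [254. 181.  30.  27.] [0.5128 0.2191 0.008 ] [0.5632 0.2709 0.0508]
probe_stand 0.58 [257. 163.   9.  27.] [0.5165 0.2326 0.0729] [0.555  0.4004 0.1207]
probe 0.68 [254. 162.   9.  24.] [0.5162 0.2326 0.0827] [0.5645 0.4032 0.1209]
multimeter 0.73 [297. 358.  83.  74.] [ 0.4503 -0.3715  0.0358] [ 0.5251 -0.3211  0.0437]
flux_bottle 0.49 [304. 168.  11.  34.] [0.6549 0.2033 0.0451] [0.698  0.2943 0.0952]
solder_spool 0.87 [289. 156.  19.  16.] [0.6433 0.3124 0.0266] [0.6732 0.3574 0.0436]
solder_spool 0.25 [255. 162.   3.  21.] [0.5148 0.2321 0.0839] [0.5263 0.2452 0.1206]
side_cutters 0.83 [374. 325.  68.  39.] [ 0.6273 -0.3372  0.0102] [ 0.6735 -0.2827  0.0148]
```

```bash
python3 - <<'E'
from h import *
import pickle
C=pickle.load(open("c0.pkl","rb"))
a=C["top"]["pixels"][180:300,170:370]; b=C["side"]["pixels"][140:300,220:360]
a=cv2.resize(a,None,fx=4,fy=4,interpolation=cv2.INTER_CUBIC)
b=cv2.resize(b,None,fx=3.7,fy=3.7,interpolation=cv2.INTER_CUBIC)
cv2.imwrite("pics/a.png",a);cv2.imwrite("pics/b.png",b)
E
```

```text
(no output)
```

View pics/a.png

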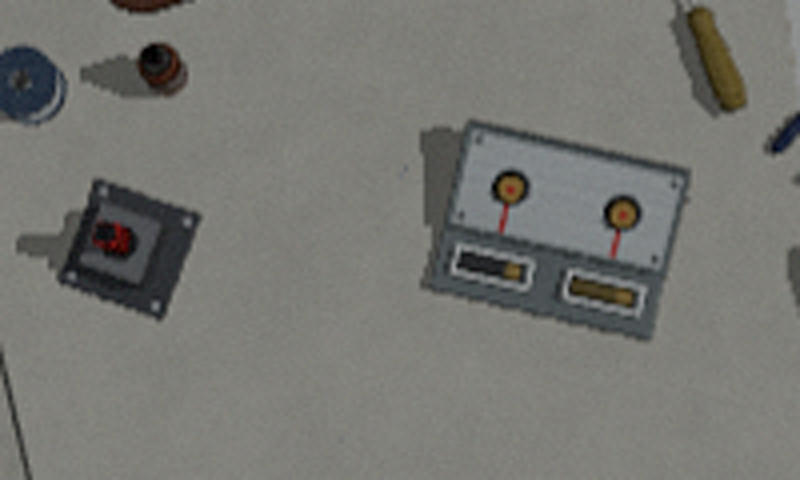

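View pics/b.png

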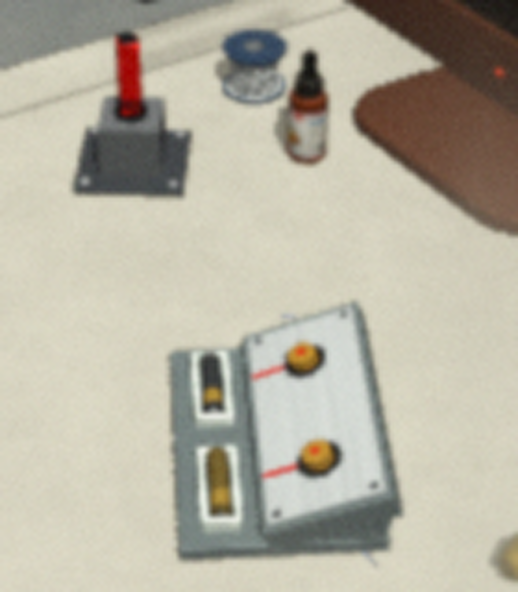

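```bash
cat > m.py <<'E'
from h import *
import pickle
from scipy.optimize import least_squares
np.set_printoptions(precision=4,suppress=True)
C=pickle.load(open("c0.pkl","rb"))
def tp(x,y): return np.array([170+(x+.5)/4-.5,180+(y+.5)/4-.5])
def sd(x,y): return np.array([220+(x+.5)/3.7-.5,140+(y+.5)/3.7-.5])
M={"L":(.0216,.045,.0464),"R":(.0216,-.045,.0464),"rl":(.065,.09,.052),"rr":(.065,-.09,.052),"fl":(-.065,.09,.012),"fr":(-.065,-.09,.012)}
def blob(c,p,r=5):
    im=c["pixels"].astype(float); B,G,R=im[...,0],im[...,1],im[...,2]
    w=np.clip(R-B-35,0,None); v,u=np.mgrid[:420,:560]; w=w*(np.hypot(u-p[0],v-p[1])<r); return np.array([(w*u).sum(),(w*v).sum()])/w.sum()
ob={"top":{k:tp(*p) for k,p in dict(L=(510,188),R=(622,214),rl=(470,121),rr=(689,171),fl=(422,288),fr=(649,339)).items()},
"side":{k:sd(*p) for k,p in dict(L=(302,352),R=(316,451),rl=(357,303),rr=(400,512),fl=(171,352),fr=(179,557)).items()}}
del ob["side"]["fr"]; del ob["side"]["rr"]; 
for n in ob:
    for k in "LR": print(n,k,ob[n][k],blob(C[n],ob[n][k],3))
for k in "LR": print("tri",k,*tri(C["top"],ob["top"][k],C["side"],ob["side"][k]))
def model(s,k):
    x,y,z=M[k];c,q=np.cos(s[2]),np.sin(s[2]); return np.array([s[0]+c*x-q*y,s[1]+q*x+c*y,s[3]+z])
for names in (["top"],["side"],["top","side"]):
    f=lambda s:np.concatenate([proj(C[n],model(s,k))-p for n in names for k,p in ob[n].items()]+[[s[3]*1000]])
    r=least_squares(f,[.53,-.1,-.2,0]); print(names,r.x,"res",r.fun.round(1)); print(" L",model(r.x,"L"),"R",model(r.x,"R"))
# panel plane from depth
for n in("top","side"):
    c=C[n];P=cloud(c); s=r.x; d=(P-[s[0],s[1],0])@np.array([[np.cos(s[2]),-np.sin(s[2]),0],[np.sin(s[2]),np.cos(s[2]),0],[0,0,1]])
    m=(abs(d[...,0]-.025)<.03)&(abs(d[...,1])<.08)&(abs(abs(d[...,1])-.045)>.018)&(d[...,2]>.015)
    q=d[m]; A=np.c_[q[:,:2],np.ones(len(q))]; k=np.linalg.lstsq(A,q[:,2],rcond=None)[0]; print(n,"slope",np.degrees(np.arctan(k[0])),k, "z@25",k[0]*.025+k[2])
    # probe handle + stand top
    im=c["pixels"].astype(int); red=(im[...,2]-im[...,1]>50)&(im[...,2]-im[...,0]>50)&(c["depth"]>0)&(np.hypot(P[...,0]-.515,P[...,1]-.233)<.03)
    h=P[red]; h=h[(h[:,2]>.06)&(h[:,2]<.13)]; print(n,"handle",len(h),h.min(0),h.max(0),np.median(h,0))
    np.save(f"handle_{n}.npy",h)
    rr=np.hypot(P[...,0]-.515,P[...,1]-.233)<.05
    st=rr&(abs(P[...,2]-.05)<.006); q=P[st].astype(np.float32); print("stand top",len(q),np.median(q[:,2]),cv2.minAreaRect(q[:,:2]))
    st=(np.hypot(P[...,0]-.515,P[...,1]-.233)<.08)&(abs(P[...,2]-.0065)<.0035); st&=(im.sum(-1)<300)
    q=P[st].astype(np.float32); print("plate",len(q),cv2.minAreaRect(q[:,:2]))
E
python3 m.py
```

```text
top L [297.125 226.625] [297.2135 226.656 ]
top R [325.125 233.125] [325.1659 233.2314]
side L [301.2568 234.7703] [301.3388 234.9662]
side R [305.0405 261.527 ] [305.1128 261.6074]
tri L [ 0.5613 -0.0643  0.0467] 0.0006007429622413976
tri R [ 0.5412 -0.1516  0.0459] 0.0004653602741253497
['top'] [ 0.5302 -0.1024 -0.2316  0.    ] res [-0.3  0.  -0.2  0.2 -1.1 -0.2  0.4  0.6  1.3 -0.5 -0.1 -0.1  0. ]
 L [ 0.5616 -0.0635  0.0464] R [ 0.5409 -0.1511  0.0464]
['side'] [ 0.5294 -0.1044 -0.2221 -0.    ] res [-0.1  0.4  0.   0.4  0.3 -0.7 -0.2 -0.2 -0. ]
 L [ 0.5603 -0.0653  0.0464] R [ 0.5405 -0.153   0.0464]
['top', 'side'] [ 0.5299 -0.1029 -0.2276 -0.0004] res [-0.1  0.2 -0.   0.2 -1.   0.1  0.5  0.6  1.5 -0.3  0.1 -0.  -0.   0.1
 -0.1  0.   0.5 -0.9 -0.  -0.6 -0.4]
 L [ 0.561  -0.0639  0.046 ] R [ 0.5407 -0.1516  0.046 ]
top slope 19.69302305427726 [ 0.3579 -0.0044  0.0292] z@25 0.03811387103025536
top handle 21 [0.5078 0.2289 0.078 ] [0.5231 0.2427 0.1213] [0.5134 0.2305 0.104 ]Traceback (most recent call last):
  File "m.py", line 33, in <module>
    st=rr&(abs(P[...,2]-.05)<.006); q=P[st].astype(np.float32); print("stand top",len(q),np.median(q[:,2]),cv2.minAreaRect(q[:,:2]))
                                                                                                           ~~~~~~~~~~~~~~~^^^^^^^^^
cv2.error: OpenCV(4.12.0) /io/opencv/modules/imgproc/src/convhull.cpp:143: error: (-215:Assertion failed) total >= 0 && (depth == CV_32F || depth == CV_32S) in function 'convexHull'
```

```bash
sed -i 's/cv2.minAreaRect(q\[:,:2\])/cv2.minAreaRect(np.ascontiguousarray(q[:,:2]))/' m.py; cat >> m.py <<'E'
# stand fit
S={"a":(.045,.045,.006),"b":(.045,-.045,.006),"c":(-.045,-.045,.006),"d":(-.045,.045,.006)}
M.update(S)
os_={"top":{k:tp(*p) for k,p in dict(a=(97,180),b=(200,215),c=(162,320),d=(58,283)).items()},"side":{"c":sd(74,191),"b":sd(184,194),"a":sd(190,131)}}
for names in (["top"],["side"],["top","side"]):
    f=lambda s:np.concatenate([proj(C[n],model(s,k))-p for n in names for k,p in os_[n].items()]+[[s[3]*1000]])
    r=least_squares(f,[.51,.23,-.3,0]); print("stand",names,r.x,r.fun.round(1))
s=r.x; top=np.array([s[0],s[1],.121]); print("pred handle top px", proj(C["top"],top),proj(C["side"],top), proj(C["side"],np.array([s[0],s[1],.055])))
w=[]
for n,q in (("top",(113,240)),("side",(127,70))):
    x,y=(tp if n=="top" else sd)(*q); x,y=int(x),int(y)
    cr=C[n]["pixels"][y-14:y+16,x-18:x+20]; w.append(cv2.resize(cr,(380,300),interpolation=cv2.INTER_NEAREST)); print(n,x-18,y-14)
cv2.imwrite("pics/c.png",np.hstack(w))
E
python3 m.py|tail -18
```

```text
['top', 'side'] [ 0.5299 -0.1029 -0.2276 -0.0004] res [-0.1  0.2 -0.   0.2 -1.   0.1  0.5  0.6  1.5 -0.3  0.1 -0.  -0.   0.1
 -0.1  0.   0.5 -0.9 -0.  -0.6 -0.4]
 L [ 0.561  -0.0639  0.046 ] R [ 0.5407 -0.1516  0.046 ]
top slope 19.69302305427726 [ 0.3579 -0.0044  0.0292] z@25 0.03811387103025536
top handle 21 [0.5078 0.2289 0.078 ] [0.5231 0.2427 0.1213] [0.5134 0.2305 0.104 ]
stand top 184 0.05007603 ((0.5157853960990906, 0.23815587162971497), (0.05055410414934158, 0.049903955310583115), 70.20849609375)
plate 333 ((0.5206686854362488, 0.2502812445163727), (0.1148226410150528, 0.09091313183307648), 71.30288696289062)
side slope 20.12660434931814 [0.3665 0.0012 0.0283] z@25 0.037472803652013824
side handle 111 [0.5071 0.2268 0.0603] [0.5246 0.2383 0.1214] [0.5151 0.2321 0.0936]
stand top 158 0.04932184 ((0.5167748332023621, 0.2386709451675415), (0.05773847922682762, 0.04998774826526642), 68.99784088134766)
plate 238 ((0.5160104632377625, 0.23475070297718048), (0.0807911679148674, 0.08547595143318176), 72.61798095703125)
stand ['top'] [ 0.5166  0.2388 -0.3302 -0.    ] [-0.2 -0.4  0.3 -0.   0.1  0.2 -0.2  0.2 -0. ]
stand ['side'] [ 0.5165  0.2368 -0.3154 -0.    ] [-0.4  0.2  0.3 -0.   0.2 -0.2 -0. ]
stand ['top', 'side'] [ 0.5167  0.2384 -0.3256 -0.0002] [-0.1 -0.4  0.4 -0.2  0.3  0.1 -0.1  0.2 -0.6 -0.2  0.  -0.2  0.3 -0.4
 -0.2]
pred handle top px [196.025  237.9651] [254.0109 149.8009] [254.9346 169.0833]
top 179 225
side 235 144
```

View pics/c.png

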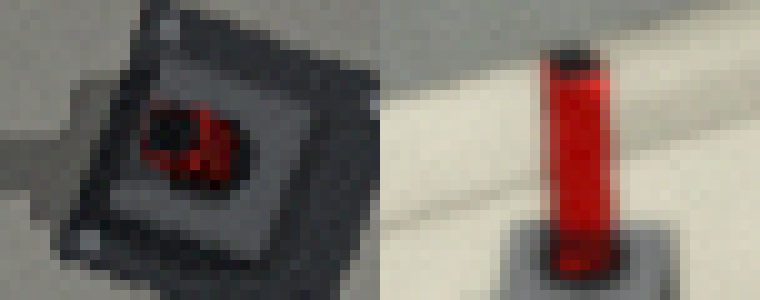

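```bash
python3 - <<'E'
import numpy as np
from h import *
np.set_printoptions(precision=4,suppress=True)
from scipy.optimize import least_squares
h=np.load("handle_side.npy");h=h[(h[:,2]>.055)&(h[:,2]<.118)]
c=np.array([.5167,.2384])
# signed distance to the square of half 9 mm, yaw scan with free small centre shift
for a in np.radians(range(-45,45,5)):
    def f(s):
        d=h[:,:2]-c-s; x=d@[np.cos(a),np.sin(a)]; y=d@[-np.sin(a),np.cos(a)]
        return np.r_[np.maximum(abs(x),abs(y))-.009, s*.5]
    r=least_squares(f,[0,0],loss="soft_l1",f_scale=.002); print(round(np.degrees(a)),r.cost*1e6,r.x)
for z in range(60,120,15):
    q=h[abs(h[:,2]*1000-z-7)<8]; o=q[:,0].argsort(); print(z,q[o][:,:2].round(4).tolist()[::4])
E
```

```text
-45 138.16440050587337 [-0.0004  0.0019]
-40 134.3829718250823 [-0.0004  0.0019]
-35 130.6962264707017 [-0.0008  0.002 ]
-30 129.27850933531025 [-0.0009  0.0021]
-25 124.95745235638765 [-0.0007  0.0021]
-20 118.85458054779579 [-0.0007  0.0021]
-15 113.69353751973073 [-0.0009  0.0021]
-10 113.89380560139715 [-0.0012  0.0021]
-5 120.04424598101826 [-0.0016  0.0021]
0 128.775555648696 [0.0002 0.0021]
5 127.26648006761147 [0.0001 0.0022]
10 129.28308025440762 [0.0003 0.0022]
15 128.32160518443683 [-0.      0.0021]
20 131.87933230352908 [-0.0003  0.002 ]
25 137.0766428052026 [-0.0003  0.0019]
30 139.44901648384027 [-0.0002  0.0018]
35 139.48142375782052 [-0.0002  0.0018]
40 140.16896474785437 [-0.0004  0.0019]
60 [[0.5073, 0.2326], [0.5097, 0.2326], [0.5131, 0.2317], [0.5154, 0.2306], [0.517, 0.2352], [0.5196, 0.2342], [0.5222, 0.2331]]
75 [[0.5073, 0.2314], [0.5081, 0.2347], [0.5107, 0.2316], [0.514, 0.2337], [0.516, 0.2291], [0.5191, 0.2299], [0.5215, 0.2293], [0.523, 0.2346]]
90 [[0.5081, 0.2326], [0.5091, 0.2343], [0.5117, 0.2339], [0.5142, 0.232], [0.5166, 0.2304], [0.5199, 0.2313], [0.5236, 0.2335]]
105 [[0.5071, 0.2358], [0.5091, 0.2343], [0.5115, 0.231], [0.5146, 0.2328], [0.5177, 0.2322], [0.5201, 0.2304], [0.5213, 0.234], [0.5239, 0.2323]]
```

step_arm([
  [0.04,-0.044,-0.008,0,0,0],
  [0.04,-0.044,-0.008,0,0,0],
  [0.04,-0.044,-0.008,0,0,0],
  [0.04,-0.044,-0.008,0,0,0],
  [0.04,-0.044,-0.008,0,0,0],
  [0.04,-0.044,-0.008,0,0,0],
  [0.04,-0.044,-0.008,0,0,0],
  [0.041,-0.047,-0.008,0,0,0],
  [0,0,0,0,0,0],
  [0,0,0,0,0,0],
], jaw=0.087)

```text
time: 2.35
position: [0.5165, 0.2386, 0.3406]
tool_rot: [0.159, 0.987, 0.0, -0.001]
ft_force: [-0.7, 0.8, -0.2]
grip_width: 0.087
grip_force: 0.0
```

step_arm([
  [0,0,-0.03,0,0,0],
  [0,0,-0.03,0,0,0],
  [0,0,-0.0206,0,0,0],
  [0,0,0,0,0,0],
  [0,0,0,0,0,0],
])

```text
time: 2.98
position: [0.5163, 0.2398, 0.2611]
tool_rot: [0.158, 0.987, 0.0, 0.001]
ft_force: [-0.7, 0.0, 0.2]
grip_width: 0.0868
grip_force: 0.0
```

step_arm([
  [0,0,0,0,0,0],
  [0,0,0,0,0,0],
  [0,0,0,0,0,0],
  [0,0,0,0,0,0],
  [0,0,0,0,0,0],
  [0,0,0,0,0,0],
  [0,0,0,0,0,0],
  [0,0,0,0,0,0],
], jaw=0.01, squeeze=30)

```text
time: 3.98
position: [0.5168, 0.2389, 0.2602]
tool_rot: [0.159, 0.987, 0.0, 0.0]
ft_force: [0.6, 0.1, -0.5]
grip_width: 0.0177
grip_force: 30.0
```

step_arm([
  [0,0,0.02,0,0,0],
  [0,0,0.03,0,0,0],
  [0,0,0.03,0,0,0],
  [0,0,0.02,0,0,0],
  [0,0,0,0,0,0],
])

```text
time: 4.6
position: [0.5169, 0.2389, 0.3616]
tool_rot: [0.159, 0.987, 0.001, 0.002]
ft_force: [0.3, -0.5, -0.6]
grip_width: 0.0178
grip_force: 30.0
```

step_arm([
  [-0.008,-0.047,0,-0.75,-3.25,0],
  [-0.008,-0.047,0,-0.75,-3.25,0],
  [-0.008,-0.047,0,-0.75,-3.25,0],
  [-0.008,-0.047,0,-0.75,-3.25,0],
  [-0.008,-0.047,0,-0.75,-3.25,0],
  [-0.0096,-0.0464,-0.02,-0.75,-3.25,0],
  [0,0,-0.028,0,0,0],
  [0,0,0,0,0,0],
  [0,0,0,0,0,0],
  [0,0,0,0,0,0],
])

```text
time: 5.85
position: [0.4674, -0.042, 0.3129]
tool_rot: [0.156, 0.972, -0.012, 0.174]
ft_force: [-0.2, -0.2, -1.1]
grip_width: 0.0176
grip_force: 30.0
```

```bash
cat > v.py <<'E'
import sys,pickle
from h import *
from scipy.spatial.transform import Rotation as R
np.set_printoptions(precision=4,suppress=True)
t=sys.argv[1]; L=np.array([.5611,-.0642,.0465]); n=np.array([-.333,.077,.940])
c={k:camera(k) for k in("top","side")}; o=get_obs(); q=R.from_quat(o["tool_rot"]); p=np.array(o["position"])
pickle.dump((c,o),open(f"c_{t}.pkl","wb"))
z=q.apply([0,0,1]); tip=p+z*.252; d=tip-L
print("axis err deg",np.degrees(np.arccos(-z@n)),"z",z,"tip",tip,"along n",d@n,"lateral",d-(d@n)*n)
w=[]
for k in c:
    a=proj(c[k],tip); b=proj(c[k],p+z*.164); l=proj(c[k],L); print(k,"tip px",a,"grip px",b,"L px",l)
    x,y=np.round(a).astype(int); x0,y0=x-20,y-30; cr=c[k]["pixels"][y0:y0+50,x0:x0+40]; print("origin",x0,y0)
    w.append(cv2.resize(cr,(400,500),interpolation=cv2.INTER_CUBIC))
cv2.imwrite(f"pics/v{t}.png",np.hstack(w))
E
python3 v.py 1
```

```text
axis err deg nan z [ 0.3352 -0.0771 -0.939 ] tip [ 0.5518 -0.0615  0.0763] along n 0.0313583913702205 lateral [0.0011 0.0003 0.0004]
top tip px [296.6212 228.493 ] grip px [295.5376 234.9442] L px [297.0651 226.7794]
origin 277 198
side tip px [297.6587 225.6646] grip px [285.3596 199.0053] L px [301.2958 234.7866]
origin 278 196v.py:9: RuntimeWarning: invalid value encountered in arccos
  print("axis err deg",np.degrees(np.arccos(-z@n)),"z",z,"tip",tip,"along n",d@n,"lateral",d-(d@n)*n)
```

View pics/v1.png

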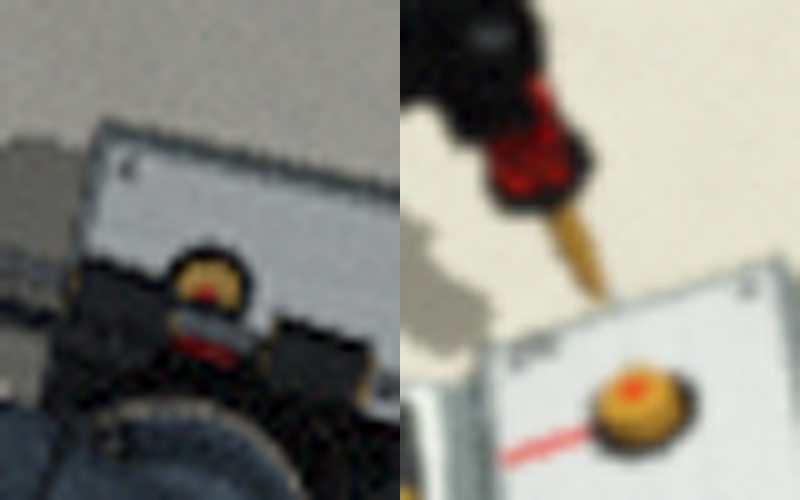

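```bash
python3 - <<'E'
from h import *
import pickle
C0=pickle.load(open("c0.pkl","rb")); C1=pickle.load(open("c_1.pkl","rb"))[0]
def dot(c,p,r):
    im=c["pixels"].astype(float); g=im[...,1]
    v,u=np.mgrid[:420,:560]; m=np.hypot(u-p[0],v-p[1])<r
    s=np.clip((im[...,2]-im[...,1])-55,0,None)*m; return (s*u).sum()/s.sum(),(s*v).sum()/s.sum(),s.sum()
S=[dot(C0["side"],(301,234.6),3),dot(C1["side"],(301,234.6),3)]; T=dot(C0["top"],(297.1,226.7),3)
print(S,T); print(tri(C0["top"],T[:2],C0["side"],S[0][:2]),tri(C0["top"],T[:2],C0["side"],S[1][:2]))
im=C0["side"]["pixels"].astype(int)[230:240,296:308]; print((im[...,2]-im[...,1]))
E
```

```text
[(np.float64(300.8269230769231), np.float64(234.6346153846154), np.float64(312.0)), (np.float64(300.86559139784947), np.float64(234.63440860215053), np.float64(372.0))] (np.float64(297.1764705882353), np.float64(227.0), np.float64(51.0))
(array([ 0.56002586, -0.06444467,  0.04754702]), np.float64(0.0004870301899069223)) (array([ 0.56007365, -0.06445555,  0.04753567]), np.float64(0.00039309471193572335))
[[ -4  -5  -4  -5  -5  -4  -6  -6  -5  -5  -5  -4]
 [ -4  -5  -4  -1  -2  -1   2  -2  -5  -5  -6  -6]
 [ -6  -6  -3   2   9  17  18  11   0  -5  -4  -4]
 [ -5  -5   1  18  45  56  49  36  23   6  -1  -3]
 [ -5   3  21  49  97 118  85  54  42  20   3  -2]
 [ -4   9  36  59 108 122  83  56  46  32  10  -5]
 [  0  16  42  52  67  65  56  48  42  33  14  -1]
 [  5  15  36  46  47  45  44  41  37  33  15  -2]
 [ 29  21  22  35  37  36  39  37  34  19   3  -3]
 [ 60  25   9  19  24  27  33  33  25   5  -3  -7]]
```

step_arm([
  [0.002,-0.001,-0.007,0,0,0],
  [0.002,-0.0006,-0.007,0,0,0],
  [0.0015,-0.0005,-0.0072,0,0,0],
  [0,0,0,0,0,0],
  [0,0,0,0,0,0],
  [0,0,0,0,0,0],
])

```text
time: 6.7
position: [0.4725, -0.0448, 0.2911]
tool_rot: [0.156, 0.972, -0.012, 0.174]
ft_force: [0.1, -0.2, -1.7]
grip_width: 0.0175
grip_force: 30.0
```

```bash
sed -i 's/L=np.array(.*047*5\?\]);/L=np.array([.5604,-.0643,.047]);/; s/L=np.array(\[.5611,-.0642,.0465\])/L=np.array([.5604,-.0643,.047])/' v.py; python3 v.py 2 2>/dev/null; grep -o "L=np.*; n" v.py
```

```text
axis err deg nan z [ 0.3339 -0.0771 -0.9395] tip [ 0.5567 -0.0642  0.0545] along n 0.008264240763179173 lateral [-0.001  -0.0005 -0.0003]
top tip px [297.1701 227.8567] grip px [296.1384 234.1217] L px [297.105  226.9804]
origin 277 198
side tip px [299.6637 232.7203] grip px [287.6868 206.7805] L px [301.0444 234.7171]
origin 280 203
L=np.array([.5604,-.0643,.047]); n
```

View pics/v2.png

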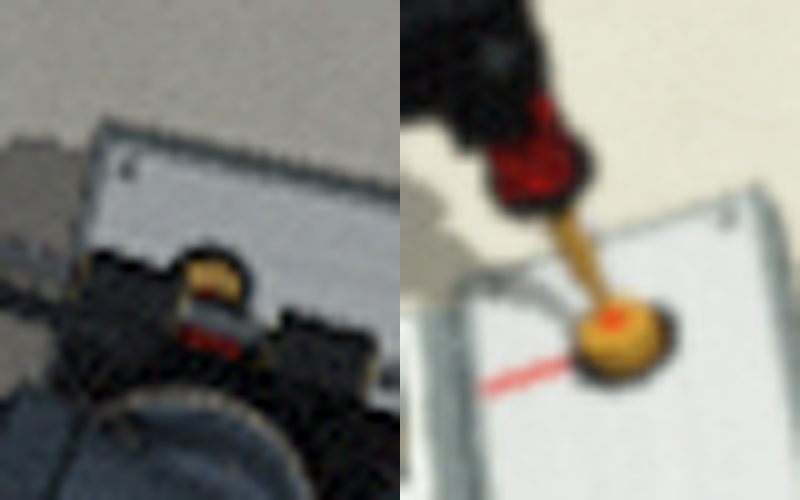

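```bash
cat > f.py <<'E'
from h import *
from scipy.spatial.transform import Rotation as R
np.set_printoptions(precision=4,suppress=True)
n=np.array([-.333,.077,.940]); L=np.array([.5604,-.0643,.047])
F=[];P=[];Z=[];M=[]
for i in range(12):
    c=camera("side"); o=get_obs(); F.append(o["ft_force"]);P.append(o["position"]);M.append(o["moment"]);Z.append(R.from_quat(o["tool_rot"]).apply([0,0,1]))
F,P,Z=map(np.array,(F,P,Z)); z=Z.mean(0);z/=np.linalg.norm(z); tip=P.mean(0)+.252*z; d=tip-L
print("t",o["time"],"F",F.mean(0),"Fn",(F@n).mean(),"+-",(F@n).std()/12**.5,"axis deg",np.degrees(np.arccos(min(1,-z@n/np.linalg.norm(n)))),"P",P.mean(0),"std",P.std(0),"along",d@n,"lat",d-(d@n)*n,"grip",o["grip_width"])
E
python3 f.py
```

```text
t 7.4 F [ 0.3002 -0.361  -0.6298] Fn -0.7198116177826405 +- 0.17479715806015791 axis deg 0.041314211663668915 P [ 0.4725 -0.0447  0.2911] std [0.     0.     0.0001] along 0.008156192681376871 lat [-0.0011 -0.0005 -0.0004] grip 0.01784730735273942
```

step_arm([
  [0.0012,-0.0001,-0.0025,0,0,0],
  [0.001,-0.0001,-0.0024,0,0,0],
  [0.001,-0.0002,-0.0024,0,0,0],
  [0,0,0,0,0,0],
  [0,0,0,0,0,0],
])

```text
time: 8.02
position: [0.4757, -0.0451, 0.2837]
tool_rot: [0.156, 0.972, -0.012, 0.173]
ft_force: [-1.0, 0.3, -0.7]
grip_width: 0.0178
grip_force: 30.0
```

```bash
python3 f.py
```

```text
t 8.625 F [-0.0293 -0.03   -0.818 ] Fn -0.7614404568115104 +- 0.1406862742952144 axis deg 0.03742422532225385 P [ 0.4757 -0.0451  0.2837] std [0. 0. 0.] along 0.00017301324791762476 lat [-0.0006 -0.0002 -0.0002] grip 0.017536599924515554
```

step_arm([
  [0.0003,-0.0001,-0.001,0,0,0],
  [0.0004,0,-0.0009,0,0,0],
  [0,0,0,0,0,0],
  [0,0,0,0,0,0],
])

```text
time: 9.12
position: [0.4764, -0.0452, 0.2818]
tool_rot: [0.156, 0.972, -0.012, 0.173]
ft_force: [-0.1, -0.6, -1.2]
grip_width: 0.018
grip_force: 30.0
```

```bash
python3 f.py
```

```text
t 9.725 F [-0.3638 -0.2377 -0.387 ] Fn -0.26099068917958207 +- 0.113283735970989 axis deg 0.03311860285047098 P [ 0.4764 -0.0452  0.2818] std [0. 0. 0.] along -0.0018917753059241327 lat [-0.0006 -0.0002 -0.0002] grip 0.01787945984074189
```

step_arm([
  [0.0003,-0.0001,-0.0009,0,0,0],
  [0.0004,-0.0001,-0.001,0,0,0],
  [0,0,0,0,0,0],
  [0,0,0,0,0,0],
])

```text
time: 10.22
position: [0.4771, -0.0454, 0.2799]
tool_rot: [0.156, 0.972, -0.012, 0.173]
ft_force: [-0.1, -0.1, -0.0]
grip_width: 0.0178
grip_force: 30.0
```

```bash
python3 f.py; python3 f.py; python3 v.py 3 2>/dev/null
```

```text
t 10.825 F [-0.4339 -0.0373  0.8001] Fn 0.893737166257889 +- 0.12452978418272487 axis deg 0.03096128109215591 P [ 0.4771 -0.0454  0.2799] std [0. 0. 0.] along -0.003921449213190634 lat [-0.0006 -0.0002 -0.0002] grip 0.018113915130941186
t 11.425 F [-0.5715 -0.1076  0.7138] Fn 0.852976713867902 +- 0.13301721961271146 axis deg 0.0310623617711269 P [ 0.4771 -0.0454  0.2799] std [0. 0. 0.] along -0.00394046414397553 lat [-0.0006 -0.0002 -0.0002] grip 0.017608311308170158
axis err deg nan z [ 0.3335 -0.077  -0.9396] tip [ 0.5611 -0.0648  0.0431] along n -0.0039378605126937785 lateral [-0.0006 -0.0002 -0.0002]
top tip px [297.2114 226.909 ] grip px [296.1955 233.0498] L px [297.105  226.9804]
origin 277 197
side tip px [301.3501 235.9577] grip px [289.5747 210.394 ] L px [301.0444 234.7171]
origin 281 206
```

View pics/v3.png

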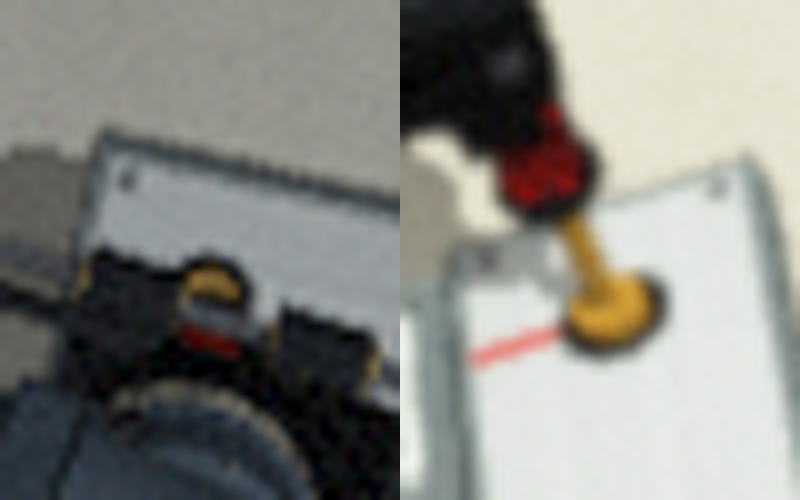

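```bash
python3 - <<'E'
import pickle,numpy as np
c=pickle.load(open("c_3.pkl","rb"))[0]["side"]["pixels"].astype(int)[229:243,294:310]
print("R-G rows 229.. cols 294..");print(c[...,2]-c[...,1]);print("R");print(c[...,2])
E
```

```text
R-G rows 229.. cols 294..
[[-3 -5  7 25 37 30 11  0 -2 -3 -4 -4 -3 -2 -3 -2]
 [-5 -3  0 14 35 40 19  0 -3 -3 -4 -3 -4 -4 -3 -4]
 [-5 -4 -2  6 25 39 35 10 -3 -3 -3 -3 -3 -3 -3 -3]
 [-4 -1 -4  6 20 35 32 19  5  1  0 -5 -5 -5 -3 -5]
 [-3 -5 -5 -1 10 31 38 32 29 27 20  3 -6 -4 -4 -4]
 [-5 -7 -4 -2  8 24 37 43 44 44 41 24  0 -5 -5 -3]
 [-6 -6 -5  3 17 33 35 40 47 49 49 32 10 -2 -5 -3]
 [-5 -3 -2  7 37 41 41 42 49 48 49 39 15 -2 -5 -3]
 [-2 -2  2 10 41 45 49 48 48 49 45 39 17 -2 -4 -3]
 [13 22 32 28 31 46 49 50 50 43 38 24  6 -4 -4 -3]
 [74 85 62 25 14 29 36 42 38 34 23  6 -5 -3 -4 -4]
 [70 54 21  3 -3  6 12 19 14 10  3 -1 -5 -4 -3 -3]
 [11  4 -1 -3 -6 -3 -2 -2 -1 -5 -4 -5 -4 -4 -2 -4]
 [-3 -2 -4 -4 -3 -4 -6 -4 -5 -6 -4 -3 -4 -3 -3 -3]]
R
[[117 126 137 138 149 164 194 217 227 228 228 226 227 227 229 229]
 [142 159 183 160 151 169 186 210 226 228 226 228 226 226 229 227]
 [147 166 200 176 152 158 173 197 219 228 229 228 228 227 229 229]
 [153 167 191 181 151 150 164 189 216 223 219 212 214 223 227 228]
 [156 155 165 159 153 151 158 178 205 210 182 154 169 207 226 227]
 [183 154 151 150 148 134 150 166 197 207 190 125 103 156 214 228]
 [212 185 169 154 150 140 139 157 182 205 199 138  74 120 207 229]
 [223 217 200 158 174 162 160 174 190 204 200 154  82 112 204 228]
 [228 225 200 144 172 194 199 203 202 196 183 145  90 124 206 228]
 [229 222 187 114 121 177 194 195 190 171 152 114  95 158 214 227]
 [230 227 188 110  71 111 135 146 149 137 110 102 145 202 222 229]
 [230 226 207 149  85  61  73  88  89  95 106 160 204 224 227 228]
 [228 226 220 189 147 120 102 104 124 143 168 208 226 226 229 228]
 [227 228 225 221 214 204 188 184 202 210 219 228 229 229 227 228]]
```

step_arm([
  [0.0003,-0.0001,-0.0008,0,0,0],
  [0.0003,-0.0001,-0.0009,0,0,0],
  [0,0,0,0,0,0],
  [0,0,0,0,0,0],
])

```text
time: 12.02
position: [0.4777, -0.0456, 0.2782]
tool_rot: [0.156, 0.972, -0.012, 0.173]
ft_force: [-1.5, 0.5, 1.6]
grip_width: 0.0179
grip_force: 30.0
```

```bash
python3 f.py; python3 f.py; python3 f.py
```

```text
t 12.625 F [-0.6761  0.3371  1.6979] Fn 1.8471069522915282 +- 0.19410061974717163 axis deg 0.03174333196875667 P [ 0.4777 -0.0456  0.2782] std [0. 0. 0.] along -0.005736935869745814 lat [-0.0006 -0.0002 -0.0002] grip 0.017561633541253764
t 13.225 F [-1.0471  0.4813  1.544 ] Fn 1.8371341450814669 +- 0.14371509553959402 axis deg 0.03248960322608693 P [ 0.4777 -0.0456  0.2782] std [0. 0. 0.] along -0.00574791777927251 lat [-0.0006 -0.0003 -0.0002] grip 0.01748156415920933
t 13.825 F [-0.9204  0.5665  1.5713] Fn 1.827126484060872 +- 0.11299227440947361 axis deg 0.03051306418357571 P [ 0.4777 -0.0456  0.2782] std [0. 0. 0.] along -0.005754131758180973 lat [-0.0006 -0.0003 -0.0002] grip 0.01797765209467464
```

```bash
cat > g.py <<'E'
from h import *
import pickle
from scipy.spatial.transform import Rotation as R
np.set_printoptions(precision=2,suppress=True,linewidth=160)
C0=pickle.load(open("c0.pkl","rb"))
c4=camera("side"); o4=get_obs(); pickle.dump(({"side":c4},o4),open("c_4.pkl","wb"))
def axis(o): 
    z=R.from_quat(o["tool_rot"]).apply([0,0,1]); p=np.array(o["position"]); return lambda t: p+z*(.252-t)
for t in "1234":
    C,o=pickle.load(open(f"c_{t}.pkl","rb")); c=C["side"]; a=axis(o)
    im=c["pixels"].astype(float); w=np.clip(im[...,2]-im[...,0]-10,0,None) # brass/red strength
    tip=proj(c,a(0))
    print("pic",t,"tip pred",tip)
    for s in (3,8,12,16,20,24,28,32):
        q=proj(c,a(s/1000)); u0=np.arange(int(q[0])-4,int(q[0])+6); rr=q[1]
        # interpolate row
        r0=int(rr); f=rr-r0; prof=w[r0,u0]*(1-f)+w[r0+1,u0]*f
        print(s,"pred col",q[0].round(2),"meas",((prof*u0).sum()/prof.sum()).round(2),"sum",prof.sum().round(0),"w",(prof.sum()/prof.max()).round(1))
c=C0["side"]; L=np.array([.5604,-.0643,.047])
for e in ([.915,-.21,.342],[.225,.974,0],[-.333,.077,.94]): print("px per mm",e,proj(c,L+.001*np.array(e))-proj(c,L))
k=c4["pixels"].astype(int)[228:243,293:310]; print(k[...,2]-k[...,1]); print(k[...,2])
E
python3 g.py
```

```text
pic 1 tip pred [297.66 225.66]
3 pred col 297.26 meas 296.9 sum 205.0 w 3.5
8 pred col 296.59 meas 296.47 sum 304.0 w 4.1
12 pred col 296.06 meas 296.16 sum 345.0 w 3.8
16 pred col 295.52 meas 295.45 sum 389.0 w 4.2
20 pred col 294.98 meas 294.88 sum 409.0 w 4.1
24 pred col 294.44 meas 294.53 sum 404.0 w 4.2
28 pred col 293.89 meas 294.11 sum 329.0 w 3.7
32 pred col 293.34 meas 294.64 sum 173.0 w 3.4
pic 2 tip pred [299.66 232.72]
3 pred col 299.28 meas 300.46 sum 284.0 w 4.2
8 pred col 298.63 meas 298.56 sum 196.0 w 2.8
12 pred col 298.1 meas 297.94 sum 226.0 w 2.6
16 pred col 297.58 meas 297.33 sum 272.0 w 3.1
20 pred col 297.05 meas 296.74 sum 337.0 w 3.5
24 pred col 296.52 meas 296.04 sum 328.0 w 3.8
28 pred col 295.99 meas 295.64 sum 258.0 w 3.3
32 pred col 295.46 meas 296.35 sum 143.0 w 3.8
pic 3 tip pred [301.35 235.96]
3 pred col 300.97 meas 301.91 sum 820.0 w 5.9
8 pred col 300.33 meas 301.82 sum 632.0 w 5.5
12 pred col 299.82 meas 300.66 sum 399.0 w 4.4
16 pred col 299.3 meas 299.4 sum 290.0 w 3.1
20 pred col 298.78 meas 298.88 sum 288.0 w 2.8
24 pred col 298.26 meas 298.36
[... 1821 characters left out ...]
157 159 156 149 144 153 167 180 175 160 145 172 205 226 228]
 [199 184 155 147 145 139 132 147 160 178 191 180 123  99 155 216 228]
 [220 211 181 157 134 123 124 135 157 181 203 202 147  83 117 204 229]
 [225 227 213 174 125 123 147 158 169 192 209 208 168  93 116 203 228]
 [227 228 223 193 125 140 185 196 193 204 206 203 151  89 121 204 229]
 [230 229 223 185 108 120 177 199 198 196 196 163 114  96 157 213 227]
 [230 231 227 187 111  79 120 148 155 152 147 120 103 151 202 225 228]
 [231 231 227 206 149  83  62  82  96  89  97 107 157 203 223 228 229]
 [226 228 228 220 189 144 120 105 105 125 147 166 209 228 228 227 226]
 [226 228 228 228 220 212 203 188 186 204 211 216 227 230 231 227 229]]
```

step_arm([
  [-0.0011,0.0002,0.003,0,0,0],
  [-0.0011,0.0003,0.0031,0,0,0],
  [0.0006,0.0015,0.0001,0,0,0],
  [0,0,0,0,0,0],
  [0,0,0,0,0,0],
])

```text
time: 14.5
position: [0.4761, -0.0436, 0.2843]
tool_rot: [0.156, 0.972, -0.012, 0.173]
ft_force: [-0.5, -0.4, -0.9]
grip_width: 0.0178
grip_force: 30.0
```

```bash
python3 f.py;python3 f.py
```

```text
t 15.1 F [ 0.0531  0.1497 -0.5525] Fn -0.5255212386203326 +- 0.09923766908802523 axis deg 0.027259789851681836 P [ 0.4761 -0.0436  0.2844] std [0. 0. 0.] along 0.0007198212133778729 lat [-0.      0.0012 -0.0001] grip 0.017803632030601303
t 15.7 F [ 0.052   0.2214 -0.5993] Fn -0.5635799901438027 +- 0.12515715477487727 axis deg 0.03149344150328608 P [ 0.4761 -0.0436  0.2844] std [0. 0. 0.] along 0.0007620214680292108 lat [-0.      0.0012 -0.0001] grip 0.01777089644195958
```

step_arm([
  [0.0007,-0.0002,-0.002,0,0,0],
  [0.0008,-0.0002,-0.002,0,0,0],
  [0.0007,-0.0001,-0.0021,0,0,0],
  [0,0,0,0,0,0],
  [0,0,0,0,0,0],
])

```text
time: 16.32
position: [0.4783, -0.0441, 0.2784]
tool_rot: [0.156, 0.972, -0.012, 0.173]
ft_force: [-1.7, -0.0, 1.8]
grip_width: 0.018
grip_force: 30.0
```

```bash
python3 f.py;python3 f.py; python3 g.py|tail -30
```

```text
t 16.925 F [-1.1266  0.3846  1.499 ] Fn 1.813874205721891 +- 0.1326137251460951 axis deg 0.04069610989496661 P [ 0.4783 -0.0441  0.2784] std [0. 0. 0.] along -0.005687352975126702 lat [ 0.0001  0.0012 -0.0001] grip 0.017973817986942805
t 17.525 F [-0.5574 -0.0677  1.9104] Fn 1.9762146828654237 +- 0.105718135046543 axis deg 0.03808824589529953 P [ 0.4783 -0.0441  0.2783] std [0. 0. 0.] along -0.005738874868029083 lat [ 0.0001  0.0012 -0.0001] grip 0.017722437618174398
[[-2 -1  0  8 18 25 19  2 -2 -3 -3 -3 -2 -3 -3 -4 -3]
 [-5 -6 -3  5 19 36 31 14 -2 -3 -3 -4 -3 -3 -3 -3 -2]
 [-4 -5 -6 -1 13 32 37 24  2 -4 -3 -4 -4 -3 -3 -3 -3]
 [-4 -6 -2 -3  3 27 36 34 14  0 -3 -4 -3 -3 -3 -3 -3]
 [-4 -6 -2 -5 -1 13 33 39 22  4 -4 -4 -6 -5 -2 -2 -3]
 [-5 -4 -3 -4 -3  7 25 39 33 18 15 14  2 -5 -5 -3 -2]
 [-7 -7 -6 -3 -5  2 22 33 41 39 42 40 25  2 -5 -6 -3]
 [-5 -3 -4 -5 -1 11 31 41 50 51 50 48 36 15 -1 -3 -3]
 [-4 -3 -4 -3  2 28 44 56 69 63 51 49 44 20  0 -4 -5]
 [-3 -2 -1  0  9 35 50 56 66 58 51 47 38 15  1 -5 -3]
 [ 9 14 22 33 26 30 44 53 52 50 48 43 21  6 -3 -7 -3]
 [64 75 86 61 27 14 29 40 42 41 38
[... 548 characters left out ...]
157 152 155 130 131 147 164 179 177 161 144 175 202 227 229]
 [204 207 180 157 145 135 126 137 153 173 191 179 121 101 155 214 228]
 [222 225 211 180 146 133 142 138 154 180 203 197 148  81 122 206 229]
 [226 227 225 203 146 150 176 170 175 192 205 206 164  93 115 204 226]
 [224 227 225 200 134 148 192 205 205 208 206 197 148  88 125 204 227]
 [228 227 225 186 114 123 177 200 199 198 196 166 111  96 159 213 228]
 [229 230 221 188 112  78 117 149 159 153 144 115 105 148 201 223 228]
 [232 231 224 208 151  84  68  82  92  95  93 108 160 204 224 226 229]
 [227 228 227 222 187 143 119 102 104 122 147 166 209 227 228 228 229]
 [225 228 230 226 220 213 203 187 187 202 213 219 227 230 229 229 227]]
```

```bash
python3 -c "
from rig import hand_in
print(hand_in())"
```

```text
the job is handed in; nothing more can be done
None
```

I handed the job in with the red probe held square to the panel, its tip on the left contact behind the dark grey cell. By force, about 2.5 N, the contact is in about 4 of its 8 mm. The tip looks about 1 mm from the contact's centre, judged from the side camera alone because the gripper hid it from the top one.

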